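# Seat a fresh roller in the V of the diameter gauge and hold it down

## Robot

A 6-joint arm with a two-finger parallel gripper is mounted at the origin on the work surface. World frame = base frame: x ahead of the robot, y to its left, z up, the work surface at z = 0. Lengths are in mm, angles in rad, forces in N, time in s.
With the tool pointing down it reaches from about 300 to 775 mm from the base axis. Payload 14.6 kg.
Tool frame: the origin (TCP) lies between the finger pads; the fingertips stand 19 mm ahead of it and the grasp point (between the pads) is the TCP (manip.tcp_to_tips is the distance from the TCP to the fingertips, in mm); x points along the fingers, z is the direction in which the jaws open and shut, and the axes are right-handed (so a half turn about x gives the same grasp; the last joint's range is limited). The gripper opens to 94 mm and grips with 3 to 60 N. Pads are 16 mm wide; open, the fingers measure 119 mm over their backs; the gripper's body (75 mm by 177 mm) begins 78 mm behind the grasp point.
Start: joints at [-1.368, 0.3, 1.521, -0, 1.321, -0.067], TCP at [146.59, -530.095, 224.446] pointing down, gripper open.
Joint ranges: [-3.03, 3.03], [-0.79, 2.21], [0.23, 2.52], [-1.04, 4.18], [0, 3.07], [-2.55, 2.55]. Speed limits (rad/s): [2.22, 2.22, 2.57, 3.14, 3.14, 3.14].

## Interface

Orientations are given as [roll, pitch, yaw] about the fixed x, y, z axes, in that order (R = Rz(yaw) Ry(pitch) Rx(roll)).
In Python, from cell import manip gives the robot as it stands.
- The arm moves only by the tool jog_arm, never from a script. Its argument "moves" is a list that holds one entry, the list of rows, each a list of 6 numbers: the shift along the world's x, y, z in mm, then the turn, a rotation vector about the world's x, y, z in degrees. In form: [[[dx, dy, dz, wx, wy, wz], ...]]. A call has 1 to 5 rows; each row shifts and turns the pose as measured when the row begins; what a row does not reach is not made up. A row lasts 1/10 s, in which the tool goes at most 50 mm and 8.59 degrees, less where a joint would pass 70% of its speed; a pose out of reach is approached as far as the arm can. A call is refused whole if a number of a shift passes 50 or a number of a turn 8.59, either way. A call with a gripper value outside its range is refused whole. "gripper" is the opening, from -1 (shut) to 1 (fully open), set as the call begins (left out, the last holds). The fingers move at their own pace and stop on an object; "squeeze" is the grip in N (left out, the last holds). Time passes only in rows, so rows that do not move let the fingers close. It gives the time, the measured TCP pose, the force and the opening at its end, in the units of the state.
- manip.read_state(): the state, without advancing time (a new reading comes with each control period).
- manip.camera(name): name is "side" or "top" or "wrist"; returns (picture, depth): 480x640x3 uint8, blue, green, red; 480x640 float32, mm along the optical axis (not along the pixel's ray), 0 where there is no reading.
- manip.camera_params(name): a dict with "fx", "fy", "cx", "cy" (pixels), "rvec" (rotation vector, rad) and "tvec" (3), from world to camera coordinates, as OpenCV has them. Camera axes: x right, y down, z forward; pixel columns grow to the right and rows downward; lengths in mm; the calibration is good to about 2 mm. A picture is of the moment at which its call begins: read the wrist's pose just before it. camera_params takes no time and is no camera call; for the wrist camera it gives the pose at the moment of the call.
- manip.sign_off(): hands the job in, once; it reports no verdict.
The state is a dict: "clock": time; "joints": joint angles; "qd": joint speeds; "effort": joint torques, N m; "eef_pos": TCP position; "eef_rot": TCP orientation; "wrist_force": force on the tool from outside, world axes, zero at the start; "moment": the same for the moment, N m; "finger_gap": finger opening in mm.
Only numpy, scipy, OpenCV 4.12 (cv2) and the standard library are available. Lean on these libraries where they do the work, as an engineer would, in place of code of your own. Each camera call takes 0.05 s, during which the arm holds its last target. There are 200 camera calls.

## Task

Three cast rollers lie in the open bottom half of their mould, each with its sprue stub pointing up; two are short pours. Lift the full-length roller out of its cavity by the stub, lay it (do not drop it) in the V on top of the diameter gauge, stub up and centred along the groove, and press it down against the indicator's spring plunger until it bears firmly on both faces of the V. Finish while still holding it pressed down, and leave the short rollers and the rest of the bench as they are.

Things in the scene. Friction and masses are not known exactly. Their poses are not given: they have to be found in the camera images.
- roller: the full-length roller: amber resin cylinder, diameter 44 mm, 62 mm long, about 110 g, lying in one of the three cavities, the longest of the three. A round sprue stub, 14 mm thick, stands up from the middle of its length and ends 46 mm above the axis (24 mm above the cylinder). Origin: on the axis at mid-length, 39 mm above the bench at the start; y along the axis, z up through the stub
- short_a: a short pour in another cavity: same diameter and stub, but only 45 mm long (from 31 mm on one side of the stub to 14 mm on the other). To be left where it is. Origin: on the axis, under the stub; y along the axis, z up through the stub
- short_b: a shorter pour in the remaining cavity: same diameter and stub, only 39 mm long (31 mm on one side of the stub, 8 mm on the other). To be left where it is. Origin: on the axis, under the stub; y along the axis, z up through the stub
- mould: bottom half of the mould, fixed: aluminium plate 110 (x) by 262 (y) by 40 mm thick. Three half-round cavities, 46 mm wide, 66 mm long, run along x, side by side at y -75, 0 and +75 mm; the rollers lie in them to half their height; which roller is in which cavity varies. Guide pillars, 12 mm thick, 14 mm tall, on the corners at x +-44, y +-118 mm. Origin: centre of its underside; z up
- gauge: diameter gauge, fixed: black granite base 150 (x) by 120 (y) by 30 mm, on it a steel frame 72 (x) by 86 mm (y) to 105 mm above the bench, with a digital indicator inside, and on top a steel V-block, 72 mm across (x), 50 mm long (y), its top 141 mm above the bench. The groove runs along y and opens upward. Origin: centre of its underside; z up
- seat (a point): where the roller's origin is when it is fully home: on the middle plane of the V, at the middle of its length, 148 mm above the bench; axes as gauge
- v_near: half of the V-block on the gauge's -x side, with one face of the V. 90 degrees between the faces, each at 45 degrees; a roller fully home touches each along a line 15.6 mm below and 15.6 mm beside its axis. Each face runs from 5 mm beside the middle plane (122 mm above the bench) up to the mouth, 24 mm beside it (141 mm). Origin: as gauge
- v_far: half of the V-block on the gauge's +x side, mirror image of v_near; a 10 mm slot between them lets the plunger through. Both faces are ground and slick (friction about 0.18 against anything), so a roller that is let go in the V settles onto both by itself. Origin: as gauge
- plunger (a joint): the indicator's spring plunger, in m: 0 when free, about 0.004 when a roller is fully home, stop at 0.010. It pushes up with 0.5 N when free and about 0.7 N when the roller is home
- plunger_tip (a point): tip of the plunger's 6 mm steel ball, in the middle of the V; when free it is 130 mm above the bench, so it meets the roller 4 mm before the roller is home
- ring_gauge: bystander: steel ring gauge lying flat, 48 mm across, 20 mm high, loose. Origin: centre of its underside
- press_tip: bystander: steel compression tip for a force gauge, a disc 40 mm across with a stem, 30 mm high, loose. Origin: centre of its underside
- weight_big: bystander: steel knob weight, 38 mm across, 63 mm high, 500 g, loose. Origin: centre of its underside
- weight_small: bystander: steel knob weight, 29 mm across, 47 mm high, 210 g, loose. Origin: centre of its underside
- caliper: bystander: digital caliper lying flat, 220 mm long, loose. Origin: under the middle of its beam, beam along its x
- screwdriver: bystander: screwdriver lying on the bench, loose, along its x
- wash_bottle: bystander: white bottle 56 mm across, 130 mm tall, upright, loose. Origin: centre of its underside
Mind the look-alikes: they are no part of the job. What is shaped like the roller but blue or red is not meant.

How it is judged (in metres and radians):
On the way:
1. the full-length roller has been lifted out of its cavity by the gripper and hangs clear above the mould's parting face (z of roller in the frame of mould above 0.064 m and contact force between roller and the fingers above 0.3 N and contact force between roller and mould below 0.05 N), for 0.1 s.
At the end, for the whole second after the job is handed in: The fingers still press the full-length roller home: over 1.5 N on each face of the V and from the fingers, plunger in by over 3 mm, roller within 2.5 mm of its seat across and in height and 8 mm along the groove, axis within 0.06 rad of the groove, stub up within 0.35 rad, at rest (contact force between roller and v_near above 1.5 N and contact force between roller and v_far above 1.5 N and contact force between roller and the fingers above 1.5 N and value of joint plunger above 0.003 m and x of roller in the frame of seat between -0.0025 and 0.0025 m and y of roller in the frame of seat between -0.008 and 0.008 m and z of roller in the frame of seat between -0.0025 and 0.0025 m and angle between the y axis of roller and the y axis of gauge, either way round below 0.06 rad and angle between roller's own z axis and vertical below 0.35 rad and linear speed of roller below 0.02 m/s); the arm keeps its last pose, push and grip.
It fails at once if the full-length roller is dropped: it falls out of the fingers from about 10 mm or more (contact force between roller and the fingers below 0.01 N and linear speed of roller above 0.45 m/s).
It fails at once if a short roller is moved by more than 10 mm (distance of any of short_a, short_b from where it was at the start of the episode above 0.01 m).
It fails at once if something else on the bench is shifted by more than 25 mm (distance of any of ring_gauge, press_tip, weight_big, weight_small, caliper, screwdriver, wash_bottle from where it was at the start of the episode above 0.025 m).
It also fails if it takes over 51 s, if anything falls off the work surface, if the arm or the gripper's body presses on something with over 40 N, if the wrist force passes 120 N, or if a joint passes its speed limit or range.

## Working session

There is one attempt and no reset: what is moved stays moved. The work goes in short steps, Python scripts to look and compute and a tool call to move; the robot and the scene stay as the last step left them, time stands still between calls to the robot, and variables do not carry over. Pictures are saved under pics/ and viewed, about 8 in all and at most 12, crops included, and the job is handed in when it is done.

Besides the shell and the picture viewer there is one more tool, called in YAML: its name, and indented under it one key for each argument. jog_arm: Moves the arm, as the interface text tells. Its arguments: {"type":"object","properties":{"moves":{"type":"array","items":{"type":"array","items":{"type":"array","items":{"type":"number"}}}},"gripper":{"type":"number"},"squeeze":{"type":"number"}},"required":["moves"]}

```bash
mkdir -p pics
cat > h.py <<'E'
import numpy as np, cv2
from cell import manip
def cam(n):
    p=manip.camera_params(n); im,d=manip.camera(n); return im,d,p
def pts(d,p):
    R=cv2.Rodrigues(np.array(p["rvec"],float))[0]; t=np.array(p["tvec"],float).ravel()
    v,u=np.mgrid[:480,:640]
    c=np.stack([(u-p["cx"])/p["fx"]*d,(v-p["cy"])/p["fy"]*d,d],-1)
    return (c-t)@R
E
python3 - <<'E'
from h import *
s=manip.read_state(); print(s)
for n in("top","side"):
    im,d,p=cam(n); cv2.imwrite(f"pics/{n}0.png",im); np.savez(f"{n}0.npz",im=im,P=pts(d,p),d=d)
    print(n,p,(d>0).mean())
E
```

```text
{'clock': 0.0, 'joints': array([-1.36756931e+00,  3.00470284e-01,  1.52157665e+00, -2.06205088e-05,
        1.32071243e+00, -6.66013491e-02]), 'qd': array([-0.00096646,  0.00162226,  0.00191097,  0.00063925,  0.00175566,
       -0.00191609]), 'effort': array([-1.79866092e-04, -5.31812167e+01, -3.52737522e+01,  7.08525768e-02,
        2.44601921e-02, -1.08668087e-04]), 'eef_pos': array([ 146.5537844 , -529.86308751,  223.88864408]), 'eef_rot': array([3.09210874, 1.56962944, 1.7911459 ]), 'wrist_force': array([-0.86018291, -0.58132791,  0.00589461]), 'moment': array([-0.02347358,  0.01233982,  0.04345063]), 'finger_gap': 94.32157515598423}
top {'fx': 461.4074852928711, 'fy': 461.4074852928711, 'cx': 319.8057024546554, 'cy': 236.78291497787575, 'rvec': array([ 2.13024621, -2.11639556,  0.16516379]), 'tvec': array([ 104.14261329,  502.61889504, 1259.36262881])} 0.9959928385416666
side {'fx': 469.30956191097823, 'fy': 469.30956191097823, 'cx': 330.2014990281089, 'cy': 247.22272864920032, 'rvec': array([ 2.19781077, -0.06833756,  0.02632568]), 'tvec': array([-492.231514  ,  186.0598611 ,  937.86063094])} 0.9959993489583333
```

View pics/top0.png

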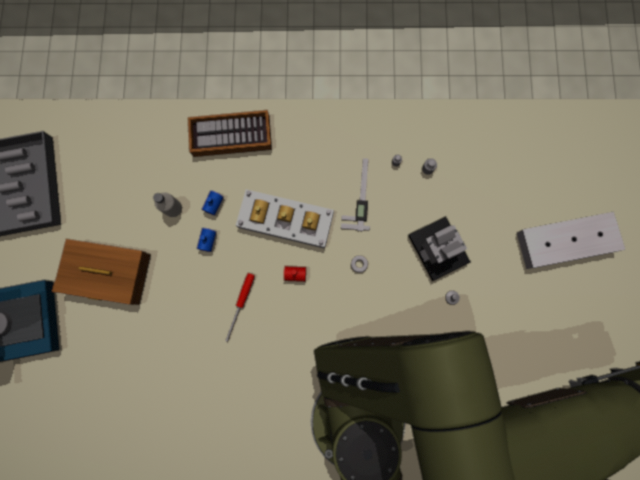

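View pics/side0.png

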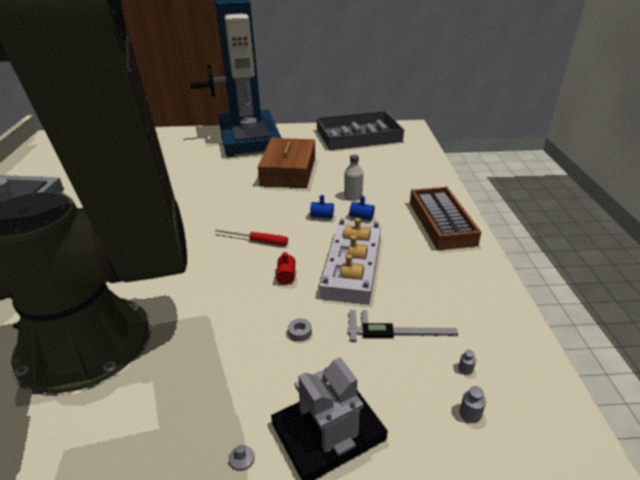

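The top view shows the mould at about (286,219) with amber rollers at (260,210), (286,215) and (311,222), and the gauge at (440,248). The red and blue look-alikes lie outside the mould. Next I measure the candidates and the gauge.

Run:
```python
from h import *
z=np.load("top0.npz"); im=z["im"]; P=z["P"]
hsv=cv2.cvtColor(im,cv2.COLOR_BGR2HSV)
X,Y,Z=P[...,0],P[...,1],P[...,2]
v,u=np.mgrid[:480,:640]
def box(a,b,c,d): return (u>=a)&(u<=b)&(v>=c)&(v<=d)
print("bench z",np.median(Z[box(400,420,190,210)]))
m=box(225,350,180,260)&(Z>30)&(Z<48)&(hsv[...,1]<60)
r=cv2.minAreaRect(P[m][:,:2].astype(np.float32)); print("mould",r,np.median(Z[m]))
am=(box(235,340,190,250)&(hsv[...,0]>10)&(hsv[...,0]<28)&(hsv[...,1]>110)&(Z>35)).astype(np.uint8)
n,l,s,c=cv2.connectedComponentsWithStats(am)
for i in range(1,n):
    if s[i,4]>40:
        q=P[l==i]; a=cv2.minAreaRect(q[:,:2].astype(np.float32)); print(c[i],s[i,4],a,q[:,2].max(), "stub",q[q[:,2]>70][:,:2].mean(0))
g=box(405,475,210,285)
m=g&(Z>20)&(Z<40); 
r=cv2.minAreaRect(P[m][:,:2].astype(np.float32)); print("base",r,np.median(Z[m]))
m=g&(Z>110)&(Z<160); print("V",cv2.minAreaRect(P[m][:,:2].astype(np.float32)),Z[m].max())
big=[cv2.resize(im[185:255,230:345],None,fx=5,fy=5,interpolation=2),cv2.resize(im[210:285,400:480],None,fx=5,fy=5,interpolation=2)]
h=max(b.shape[0] for b in big); big=[cv2.copyMakeBorder(b,0,h-b.shape[0],0,0,0) for b in big]
cv2.imwrite("pics/crop.png",cv2.resize(np.hstack(big),None,fx=.8,fy=.8))
```

```text
bench z 1.236329439041603
mould ((559.61083984375, 210.08790588378906), (262.1606750488281, 111.89421844482422), 76.62723541259766) 40.97231529231854
[258.94827586 210.94482759] 290 ((432.55340576171875, 204.31674194335938), (386.12908935546875, 62.907691955566406), 28.640552520751953) 1328.5300660504045 stub [565.14546857 275.20242903]
[285.21621622 213.24324324] 185 ((430.1231689453125, 159.99313354492188), (336.24737548828125, 47.64324951171875), 18.455867767333984) 1328.5300660504045 stub [536.06658855 199.48942762]
[310.50458716 220.25229358] 218 ((424.135986328125, 121.6644287109375), (297.9437561035156, 45.33723831176758), 5.754535675048828) 1328.5300660504045 stub [520.35482356 132.80051881]
base ((475.77783203125, -230.58087158203125), (150.09429931640625, 122.32125091552734), 26.27903938293457) 30.990378329798524
V ((476.1645202636719, -230.3267822265625), (71.7835693359375, 81.4361801147461), 26.940305709838867) 147.81019478316293
```

View pics/crop.png

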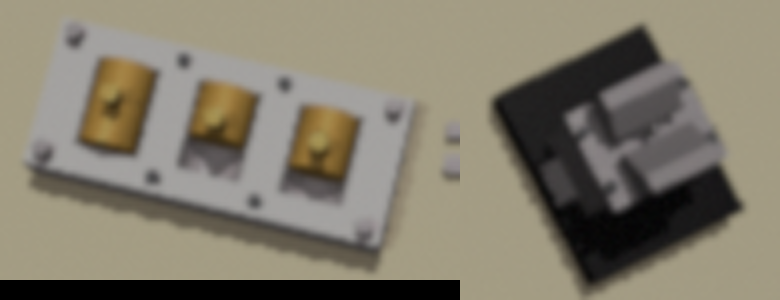

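The crop shows the left roller, at (260,210), filling its cavity with a central stub. The middle one at (286,215) and the right one at (311,222) leave empty cavity ends, so they are the short pours. The target is the left roller, in the +75 mm cavity. The groove runs along the 116° line.

```bash
cat >> h.py <<'E'
from scipy.spatial.transform import Rotation as Ro
def jaw(s):
    A=Ro.from_euler("xyz",s["eef_rot"]).as_matrix(); return np.degrees(np.arctan2(A[1,2],A[0,2])),A
E
python3 - <<'E'
from h import *
s=manip.read_state(); a,A=jaw(s); print(a,A.round(3))
z=np.load("top0.npz"); P=z["P"]; im=z["im"]
Y,Z=P[...,1],P[...,2]
v,u=np.mgrid[:480,:640]
m=(u>245)&(u<275)&(v>195)&(v<228)&(Z>66)&(Z<100); print(P[m][:,:].mean(0),m.sum())
m=(u>405)&(u<475)&(v>210)&(v<285)&(Z>138)&(Z<146); print("Vtop",cv2.minAreaRect(P[m][:,:2].astype(np.float32)),m.sum())
E
```

```text
-74.5426729735436 [[-0.     0.964  0.267]
 [ 0.001  0.267 -0.964]
 [-1.     0.    -0.001]]
[574.61749295 282.21436684  81.15724318] 34
Vtop ((475.9430847167969, -230.06224060058594), (71.47819519042969, 51.0528564453125), 26.540359497070312) 220
```

jog_arm:
  moves:
    - [[21,41,2,0,0,3.1],[21,41,2,0,0,3.1],[21,41,2,0,0,3.1],[21,41,2,0,0,3.1],[21,41,2,0,0,3.1]]
  gripper: 1

```text
clock: 0.6
eef_pos: [251.1, -319.9, 230.8]
eef_rot: [3.116, 1.565, 2.088]
wrist_force: [1.0, -0.8, 0.6]
finger_gap: 93.9
```

jog_arm:
  moves:
    - [[21,41,0,0,0,3.1],[21,41,0,0,0,3.1],[21,41,0,0,0,3.1],[21,41,0,0,0,3.1],[21,41,0,0,0,3.1]]

```text
clock: 1.1
eef_pos: [357.5, -105.8, 230.9]
eef_rot: [3.006, 1.566, 2.258]
wrist_force: [0.7, -1.0, -0.1]
finger_gap: 93.9
```

jog_arm:
  moves:
    - [[21,41,0,0,0,3.1],[21,41,0,0,0,3.1],[21,41,0,0,0,3.1],[21,41,0,0,0,3.1],[21,41,0,0,0,3.1]]

```text
clock: 1.6
eef_pos: [464.3, 109.7, 230.9]
eef_rot: [2.938, 1.567, 2.473]
wrist_force: [1.0, -0.8, 0.5]
finger_gap: 94.2
```

jog_arm:
  moves:
    - [[21,41,0,0,0,3.1],[21,41,0,0,0,3.1],[21,41,0,0,0,3.1],[0,0,0,0,0,0],[0,0,0,0,0,0]]

```text
clock: 2.1
eef_pos: [528.9, 243.2, 227.3]
eef_rot: [-2.906, 1.563, 3.089]
wrist_force: [-0.2, -0.3, -0.6]
finger_gap: 93.9
```

```bash
cat >> h.py <<'E'
def wrist(name):
    s=manip.read_state(); im,d,p=cam("wrist"); P=pts(d,p); cv2.imwrite(f"pics/{name}.png",im); np.savez(name+".npz",im=im,P=P)
    a,A=jaw(s); print("tcp",s["eef_pos"].round(1),"jaw",a.round(2),"x",A[:,0].round(3),"j6",s["joints"][5].round(2),"F",s["wrist_force"].round(1)); return s,im,P
def proj(p,X):
    return cv2.projectPoints(np.array(X,float).reshape(-1,1,3),np.array(p["rvec"]),np.array(p["tvec"]),np.array([[p["fx"],0,p["cx"]],[0,p["fy"],p["cy"]],[0,0,1.]]),None)[0].reshape(-1,2)
E
python3 - <<'E'
from h import *
s,im,P=wrist("w1")
p=manip.camera_params("wrist"); print(proj(p,[[576,283,85],s["eef_pos"]]))
E
```

```text
tcp [528.9 243.2 227.3] jaw -16.52 x [-0.008  0.    -1.   ] j6 0.65 F [-0.2 -0.3 -0.6]
[[357.23875052 170.24251307]
 [316.22242644 295.09780832]]
```

View pics/w1.png

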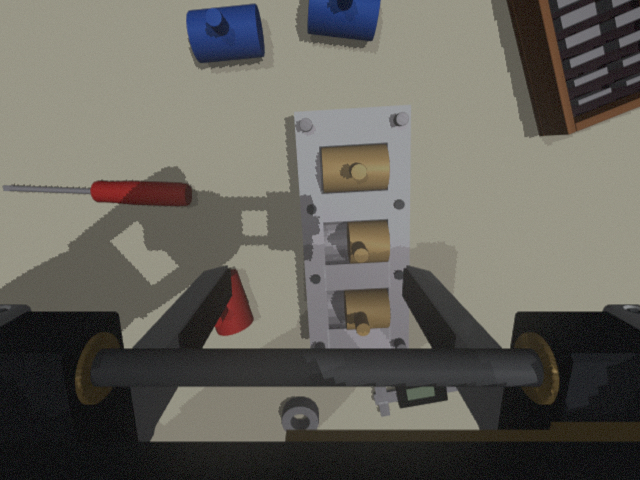

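The wrist view confirms it. The roller at (355,168) fills its cavity and its stub top is at (358,171), against a predicted (357,170). The short pours are at (368,242) and (367,309).

Run:
```python
from h import *
z=np.load("w1.npz"); im=z["im"]; P=z["P"]; Z=P[...,2]
v,u=np.mgrid[:480,:640]; h=cv2.cvtColor(im,cv2.COLOR_BGR2HSV)
b=(u>312)&(u<400)&(v>135)&(v<200)
m=b&(Z>80)&(Z<95); q=P[m]; print("stub",m.sum(),cv2.minEnclosingCircle(q[:,:2].astype(np.float32)),np.median(q,0))
m=b&(h[...,1]>110)&(Z>40)&(Z<70); print("roller",cv2.minAreaRect(P[m][:,:2].astype(np.float32)))
m=(u>285)&(u<415)&(v>100)&(v<260)&(Z>37)&(Z<44)&(h[...,1]<60); q=P[m]
for k in(120,140,170,200,225):
    r=u[m][v[m]==k]; 
    if len(r): print(k,P[k,r.min()].round(1),P[k,r.max()].round(1))
```

```text
stub 212 ((576.927490234375, 281.9059143066406), 6.932779312133789) [576.76724861 282.20768244  84.61162212]
roller ((602.8286743164062, 276.0562744140625), (20.18462371826172, 0.0), 92.09891510009766)
120 [534.5 341.5  38.7] [639.6 310.2  40.3]
140 [530.9 323.4  40.2] [635.8 292.3  39.6]
170 [524.2 295.7  38.1] [628.6 264.9  39.9]
200 [517.5 267.   40.3] [622.  236.1  40. ]
225 [511.8 241.9  40.2] [616.2 211.2  40.6]
```

jog_arm:
  moves:
    - [[24,19,-10,0,-0.4,1.7],[24,20,-20,0,0,1.7],[0,0,-30,0,0,0],[0,0,-30,0,0,0],[0,0,0,0,0,0]]
  gripper: 0.06

```text
clock: 2.65
eef_pos: [578.1, 277.5, 137.5]
eef_rot: [0.705, 1.568, 0.47]
wrist_force: [-1.4, -0.3, -0.3]
finger_gap: 57.9
```

Run:
```python
from h import *
s,im,P=wrist("w2"); Z=P[...,2]
p=manip.camera_params("wrist"); c=proj(p,[[576.9,282,85]])[0]; print(c)
v,u=np.mgrid[:480,:640]
m=(np.hypot(u-c[0],v-c[1])<45)&(Z>80)&(Z<92); q=P[m]
if len(q): print("stub",m.sum(),cv2.minEnclosingCircle(q[:,:2].astype(np.float32)),np.median(q,0))
```

```text
tcp [578.1 277.5 137.5] jaw -13.46 x [ 0.003  0.001 -1.   ] j6 0.63 F [-1.4 -0.3 -0.3]
[311.1568974  255.51667508]
stub 377 ((576.95751953125, 282.00750732421875), 7.012862205505371) [577.03677379 282.54248759  84.68280808]
```

jog_arm:
  moves:
    - [[-1,4.5,-10,0,0.1,0],[0,0,-20,0,0,0],[0,0,-15,0,0,0],[0,0,-6,0,0,0],[0,0,0,0,0,0]]

```text
clock: 3.2
eef_pos: [580.0, 282.3, 94.7]
eef_rot: [0.705, 1.556, 0.467]
wrist_force: [0.3, -1.0, 0.2]
finger_gap: 50.0
```

jog_arm:
  moves:
    - [[-3,0,-6,-0.4,0.7,0],[0,0,-4,0,0,0],[0,0,0,0,0,0]]

```text
clock: 3.5
eef_pos: [577.3, 282.6, 85.7]
eef_rot: [0.182, 1.569, -0.056]
wrist_force: [0.9, -0.0, -0.3]
finger_gap: 50.3
```

jog_arm:
  moves:
    - [[0,-0.5,-2.5,0,0,0],[0,0,0,0,0,0]]

```text
clock: 3.7
eef_pos: [577.5, 282.2, 83.4]
eef_rot: [0.292, 1.568, 0.055]
wrist_force: [-0.5, 0.5, 0.4]
finger_gap: 49.5
```

jog_arm:
  moves:
    - [[0,0,0,0,0,0],[0,0,0,0,0,0],[0,0,0,0,0,0],[0,0,0,0,0,0],[0,0,0,0,0,0]]
  gripper: -1
  squeeze: 30

```text
clock: 4.2
eef_pos: [577.8, 282.2, 83.9]
eef_rot: [0.389, 1.567, 0.151]
wrist_force: [1.1, -0.3, -1.3]
finger_gap: 13.6
```

jog_arm:
  moves:
    - [[0,0,0,0,0,0],[0,0,0,0,0,0]]

```text
clock: 4.4
eef_pos: [577.6, 282.2, 83.7]
eef_rot: [0.35, 1.568, 0.113]
wrist_force: [0.2, -0.2, -0.2]
finger_gap: 13.1
```

Gripped: the gap is 13 mm on the 14 mm stub. Now I lift gently.

jog_arm:
  moves:
    - [[0,0,5,0,0,0],[0,0,10,0,0,0],[0,0,20,0,0,0],[0,0,30,0,0,0],[0,0,30,0,0,0]]

```text
clock: 4.9
eef_pos: [575.7, 281.3, 179.7]
eef_rot: [-2.327, 1.566, -2.565]
wrist_force: [0.5, 0.0, -1.8]
finger_gap: 13.1
```

jog_arm:
  moves:
    - [[0,0,30,0,0,0],[0,0,30,0,0,0],[0,0,10,0,0,0],[0,0,0,0,0,0],[0,0,0,0,0,0]]

```text
clock: 5.4
eef_pos: [575.8, 281.4, 258.7]
eef_rot: [0.377, 1.568, 0.139]
wrist_force: [0.1, 0.4, -1.2]
finger_gap: 12.7
```

Run:
```python
from h import *
s,im,P=wrist("w3")
im2,d,p=cam("side"); c=proj(p,[s["eef_pos"]])[0].astype(int); print(c)
a=cv2.resize(im2[max(c[1]-60,0):c[1]+60,max(c[0]-60,0):c[0]+60],(400,400)); cv2.imwrite("pics/c3.png",np.hstack([a,cv2.resize(im,(400,400))]))
```

```text
tcp [575.8 281.4 258.7] jaw -13.63 x [ 0.003  0.    -1.   ] j6 0.64 F [ 0.1  0.4 -1.2]
[359 151]
```

View pics/c3.png

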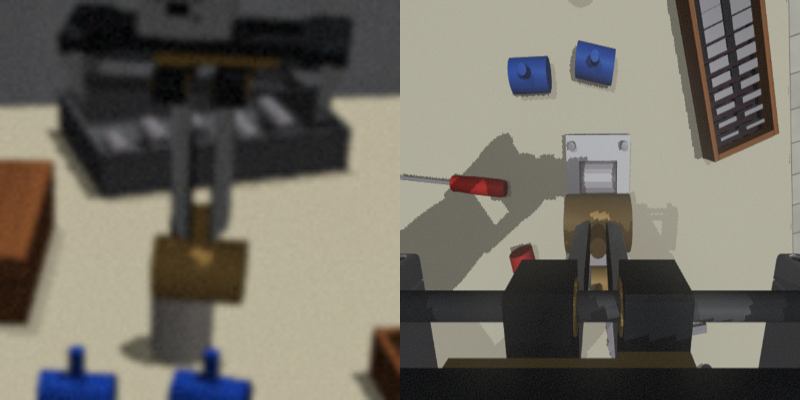

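Two views in c3: the roller hangs level from its stub at left crop (200,270), aligned with the jaws, and its cavity is empty. I carry it to above the gauge.

jog_arm:
  moves:
    - [[-4,-20,0,0,0,-2],[-7,-36,0,0,0,-3.6],[-7,-36,0,0,0,-3.6],[-7,-36,0,0,0,-3.6],[-7,-36,0,0,0,-3.6]]

```text
clock: 6.0
eef_pos: [540.2, 115.5, 249.4]
eef_rot: [-2.439, 1.561, -2.967]
wrist_force: [0.6, 0.6, -1.2]
finger_gap: 13.3
```

jog_arm:
  moves:
    - [[-7,-36,0,0,0,-3.6],[-7,-36,0,0,0,-3.6],[-7,-36,0,0,0,-3.6],[-7,-36,0,0,0,-3.6],[-7,-36,0,0,0,-3.6]]

```text
clock: 6.5
eef_pos: [500.7, -71.4, 243.1]
eef_rot: [-2.456, 1.551, 2.973]
wrist_force: [0.3, -0.4, -1.4]
finger_gap: 13.4
```

jog_arm:
  moves:
    - [[-7,-36,0,0,0,-3.6],[-7,-36,0,0,0,-3.6],[-7,-30,0,0,0,-3.6],[0,0,0,0,0,0],[0,0,0,0,0,0]]

```text
clock: 7.0
eef_pos: [475.3, -180.4, 237.2]
eef_rot: [-2.461, 1.541, 2.764]
wrist_force: [-0.4, 1.9, -0.8]
finger_gap: 13.1
```

Run:
```python
from h import *
s,im,P=wrist("w4"); print(s["clock"])
```

```text
tcp [ 475.3 -180.4  237.2] jaw -60.63 x [-0.027  0.011 -1.   ] j6 0.62 F [-0.4  1.9 -0.8]
7.0
```

View pics/w4.png

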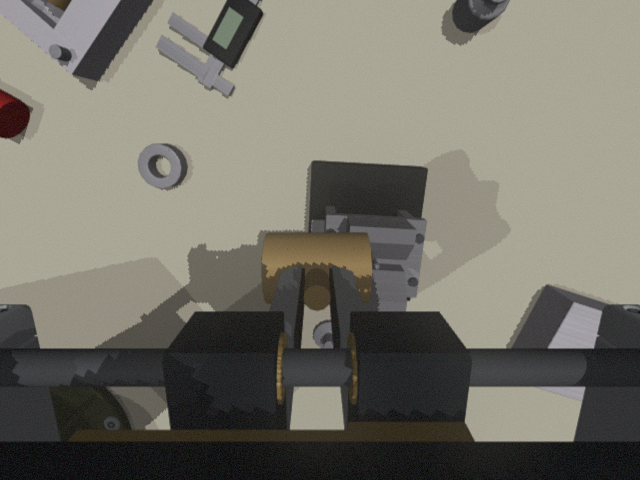

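The view shows the roller held level, with the gauge just beyond it to the right. I move above it, fix the tilt, and take a gauge measurement from this picture.

jog_arm:
  moves:
    - [[0,-20,4,-0.3,-0.8,-1.5],[0,-20,4,-0.3,-0.7,-1.5],[0,-10,2,0,0,0],[0,0,0,0,0,0],[0,0,0,0,0,0]]

```text
clock: 7.55
eef_pos: [476.5, -226.6, 245.6]
eef_rot: [-2.787, 1.566, 2.395]
wrist_force: [-0.3, 0.1, -2.1]
finger_gap: 12.9
```

Run:
```python
from h import *
z=np.load("w4.npz"); P=z["P"]; Z=P[...,2]
v,u=np.mgrid[:480,:640]
a=np.radians(26.5); ex=np.array([np.cos(a),np.sin(a)]); ey=np.array([-ex[1],ex[0]])
def loc(m): q=P[m][:,:2]-[476,-230.3]; return q@ex,q@ey
b=(u>300)&(u<440)&(v>150)&(v<320)
for lo,hi in((27,34),(138,144)):
    m=b&(Z>lo)&(Z<hi); x,y=loc(m); print(lo,m.sum(),np.percentile(x,[0,1,99,100]).round(1),np.percentile(y,[0,1,99,100]).round(1),np.median(Z[m]), cv2.minAreaRect(P[m][:,:2].astype(np.float32)))
m=b&(Z>138)&(Z<144); x,y=loc(m); print(np.histogram(x,bins=np.arange(-40,42,4)))
# V faces: slope points
m=b&(Z>124)&(Z<138); q=P[m]; x,y=loc(m); k=np.abs(y)<24
for sg in(-1,1):
    j=k&(x*sg>6)&(x*sg<23); 
    if j.sum()>5: print(sg,j.sum(),"mid offset",np.median(x[j]-sg*(5+(q[j,2]-122)))) 
s,im,P=wrist("w5")
```

```text
27 5750 [-74.8  15.1  74.5  75.1] [-62.2 -60.6  56.8  57.9] 29.71009251183792 ((477.08209228515625, -232.0580291748047), (149.52890014648438, 119.96797943115234), 26.30574607849121)
138 1570 [-34.  -32.7  35.8  36. ] [-27.2 -26.8  21.3  22.8] 140.55035550481756 ((477.93145751953125, -231.83590698242188), (69.98877716064453, 50.03414535522461), 26.511459350585938)
(array([  0,  43, 190, 196, 146,   2,   0,   0,   0,   0,   0,   0,   0,
         0,   0, 120, 228, 273, 368,   4]), array([-40, -36, -32, -28, -24, -20, -16, -12,  -8,  -4,   0,   4,   8,
        12,  16,  20,  24,  28,  32,  36,  40]))
-1 692 mid offset -0.6067840455857043
1 413 mid offset -0.02660200897563847
tcp [ 476.5 -226.6  245.6] jaw -63.11 x [-0.003  0.003 -1.   ] j6 0.59 F [-0.3  0.1 -2.1]
```

Gauge centre is refined to (477, -232) at 26.4°. I descend, slowing towards plunger contact (TCP about 196.6) and home (about 192.6).

jog_arm:
  moves:
    - [[0.5,-5.5,0,0.1,-0.1,-0.5],[0,0,-15,0,0,0],[0,0,-15,0,0,0],[0,0,-7,0,0,0],[0,0,0,0,0,0]]

```text
clock: 8.1
eef_pos: [477.7, -230.7, 207.5]
eef_rot: [2.883, 1.565, 1.775]
wrist_force: [0.7, 0.3, -0.2]
finger_gap: 13.2
```

Run:
```python
from h import *
s,im,P=wrist("w6")
q=s["eef_pos"][:2]-[477,-232]; a=np.radians(26.4); print("x,y in gauge",q@[np.cos(a),np.sin(a)],q@[-np.sin(a),np.cos(a)])
```

```text
tcp [ 477.7 -230.7  207.5] jaw -63.48 x [-0.001  0.005 -1.   ] j6 0.59 F [ 0.7  0.3 -0.2]
x,y in gauge 1.2123608756887752 0.8515735993631363
```

View pics/w6.png

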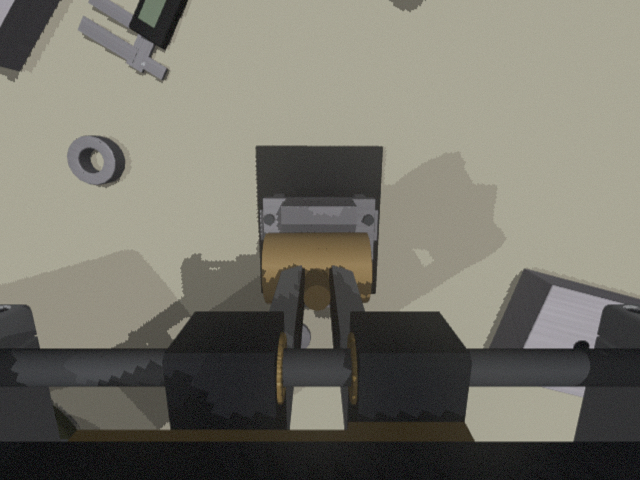

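w6 shows the roller at (316,265), over the V, parallel to the groove and centred along it. I make a small correction and lower.

jog_arm:
  moves:
    - [[-0.7,-1.3,-3,-0.3,0,0],[0,0,-4,0,0,0],[0,0,-3,0,0,0],[0,0,0,0,0,0]]

```text
clock: 8.55
eef_pos: [477.7, -232.4, 198.9]
eef_rot: [0.243, 1.568, -0.864]
wrist_force: [-0.5, -0.7, -1.0]
finger_gap: 13.0
```

jog_arm:
  moves:
    - [[0,0,-2,0,0,0],[0,0,-1,0,0,0],[0,0,0,0,0,0]]

```text
clock: 8.85
eef_pos: [477.8, -232.5, 196.0]
eef_rot: [0.314, 1.568, -0.794]
wrist_force: [0.1, -0.0, -0.4]
finger_gap: 13.2
```

jog_arm:
  moves:
    - [[-0.4,0,-1,0,0,0],[0,0,-1,0,0,0],[0,0,0,0,0,0]]

```text
clock: 9.15
eef_pos: [477.4, -232.5, 194.1]
eef_rot: [0.374, 1.567, -0.733]
wrist_force: [0.2, -0.1, 0.1]
finger_gap: 13.3
```

jog_arm:
  moves:
    - [[0,0,-1,0,0,0],[0,0,0,0,0,0]]

```text
clock: 9.35
eef_pos: [477.4, -232.6, 193.2]
eef_rot: [0.345, 1.567, -0.763]
wrist_force: [-0.0, -0.2, -0.6]
finger_gap: 13.4
```

jog_arm:
  moves:
    - [[0,0,-0.7,0,0,0],[0,0,0,0,0,0]]

```text
clock: 9.55
eef_pos: [477.5, -232.8, 192.9]
eef_rot: [0.306, 1.567, -0.802]
wrist_force: [0.1, -0.9, -0.6]
finger_gap: 13.1
```

jog_arm:
  moves:
    - [[0,0,-0.7,0,0,0],[0,0,0,0,0,0]]

```text
clock: 9.75
eef_pos: [477.5, -232.9, 192.9]
eef_rot: [0.328, 1.566, -0.78]
wrist_force: [-1.0, 0.4, -0.9]
finger_gap: 12.8
```

jog_arm:
  moves:
    - [[0,0,-0.8,0,0,0],[0,0,0,0,0,0]]

```text
clock: 9.95
eef_pos: [477.6, -233.0, 192.8]
eef_rot: [0.354, 1.565, -0.754]
wrist_force: [-1.4, 0.3, 0.1]
finger_gap: 13.3
```

The arm has stalled at the home height. A zero row resets the target to the measured pose, which releases the push, so the last row has to be a push.

jog_arm:
  moves:
    - [[-0.3,0.5,-1.5,0,0,0]]

```text
clock: 10.05
eef_pos: [477.7, -232.9, 192.6]
eef_rot: [0.375, 1.563, -0.733]
wrist_force: [-5.8, -0.8, 23.0]
finger_gap: 13.2
```

jog_arm:
  moves:
    - [[0,0,-2.5,0,0,0]]

```text
clock: 10.15
eef_pos: [478.1, -233.2, 192.5]
eef_rot: [0.413, 1.56, -0.695]
wrist_force: [-13.2, 7.3, 36.3]
finger_gap: 13.3
```

jog_arm:
  moves:
    - [[0,0,-4,0,0,0]]

```text
clock: 10.25
eef_pos: [478.9, -233.2, 191.9]
eef_rot: [0.508, 1.556, -0.6]
wrist_force: [-11.2, 10.7, 37.5]
finger_gap: 13.0
```

That was firm enough, at about 37 N, but the tool drifted sideways and tilted. I unload, straighten and press again more lightly.

jog_arm:
  moves:
    - [[-1.4,0.8,0.6,0.4,0.7,0],[0,0,0,0,0,0],[0,0,0,0,0,0]]

```text
clock: 10.55
eef_pos: [477.8, -232.2, 193.0]
eef_rot: [0.278, 1.569, -0.829]
wrist_force: [-0.1, -0.4, -0.9]
finger_gap: 12.9
```

Run:
```python
from h import *
s,im,P=wrist("w7")
im2,d,p=cam("side"); c=proj(p,[s["eef_pos"]])[0].astype(int); print(c)
c1=max(c[1]-75,0); a=cv2.resize(im2[c1:c1+150,max(c[0]-75,0):c[0]+75],(400,400)); cv2.imwrite("pics/c7.png",np.hstack([a,cv2.resize(im[150:350,220:420],(400,400))]))
```

```text
tcp [ 477.8 -232.2  193. ] jaw -63.47 x [ 0.001 -0.002 -1.   ] j6 0.59 F [-0.1 -0.4 -0.9]
[328 352]
```

View pics/c7.png

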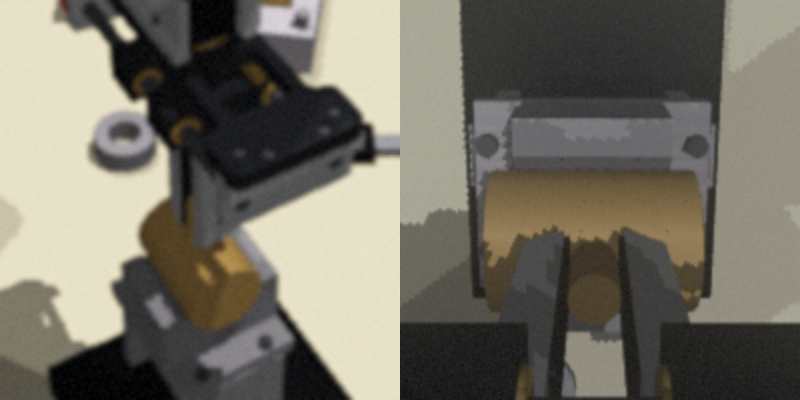

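c7 shows the roller seated in the V between both faces, stub up, centred along the groove and parallel to it. Now the final press.

jog_arm:
  moves:
    - [[-0.6,-0.2,-0.6,0,0,0],[-0.2,0.1,-0.8,0,0.1,0]]

```text
clock: 10.85
eef_pos: [477.9, -232.3, 192.0]
eef_rot: [0.473, 1.568, -0.634]
wrist_force: [1.7, 2.2, 7.4]
finger_gap: 13.3
```

jog_arm:
  moves:
    - [[-0.3,0.2,-1.4,0,0.1,0]]

```text
clock: 10.95
eef_pos: [478.2, -232.2, 191.8]
eef_rot: [0.405, 1.567, -0.703]
wrist_force: [-3.9, 3.1, 19.2]
finger_gap: 13.0
```

A push of 19 N with little side load. I check that it holds steady and that the roller pose is right.

Run:
```python
from h import *
for i in range(6):
    s,im,P=wrist("w8")
v,u=np.mgrid[:480,:640]; h=cv2.cvtColor(im,cv2.COLOR_BGR2HSV); Z=P[...,2]
m=(u>225)&(u<420)&(v>220)&(v<320)&(h[...,1]>90)&(h[...,0]>8)&(h[...,0]<28)&(Z>150)&(Z<176)
a=np.radians(26.4); q=P[m]; g=np.c_[(q[:,:2]-[477,-232])@np.c_[[np.cos(a),np.sin(a)],[-np.sin(a),np.cos(a)]],q[:,2]]
print(m.sum(),"y ends",np.percentile(g[:,1],[.5,99.5]).round(1))
# circle fit in x,z with slopes along y (axis direction)
from scipy.optimize import least_squares
f=least_squares(lambda p:np.hypot(g[:,0]-p[0]-p[2]*g[:,1],g[:,2]-p[1]-p[3]*g[:,1])-22,[0,148,0,0],loss="soft_l1"); print("axis x,z,yaw,pitch",f.x.round(3),np.abs(f.fun).mean())
```

```text
tcp [ 478.2 -232.2  191.8] jaw -63.46 x [ 0.003 -0.002 -1.   ] j6 0.59 F [-3.9  3.1 19.2]
tcp [ 478.2 -232.2  191.9] jaw -63.46 x [ 0.003 -0.003 -1.   ] j6 0.59 F [-0.7  2.8 12. ]
tcp [ 478.2 -232.2  191.9] jaw -63.46 x [ 0.003 -0.003 -1.   ] j6 0.59 F [-0.9  2.3 12.7]
tcp [ 478.2 -232.2  191.9] jaw -63.46 x [ 0.003 -0.003 -1.   ] j6 0.59 F [-0.2  2.4 12.7]
tcp [ 478.2 -232.2  191.9] jaw -63.46 x [ 0.003 -0.003 -1.   ] j6 0.59 F [-0.8  2.2 12.4]
tcp [ 478.2 -232.2  191.9] jaw -63.46 x [ 0.003 -0.003 -1.   ] j6 0.59 F [-0.4  3.  11.9]
4378 y ends [-31.3  29.6]
axis x,z,yaw,pitch [-7.98000e-01  1.47631e+02 -4.00000e-03  7.00000e-03] 0.49404149574467554
```

The push holds steady at 12 N and the fitted pose is within limits, so I hand in.

```bash
python3 -c "
from cell import manip
print(manip.sign_off())"
```

```text
the job is handed in; nothing more can be done
None
```

I lifted the full-length roller from the +75 mm cavity by its stub, laid it in the gauge's V, and handed in while still pressing it down. I never touched the short rollers or the loose objects, though I took no final picture of the whole bench. The job reports no verdict, so the figures below are my own last checks.

- **Push:** it held steady at about 12 N upward on the wrist, with about 3 N sideways. I could not read the forces on the two V faces or the plunger travel directly; I infer them from the wrist force and the roller's height.
- **Roller position:** against the seat, a fit to the depth image put the axis about 0.8 mm off across the groove, 0.4 mm low, and about 1 mm off along it.
- **Roller angles:** yaw to the groove was 0.004 rad and pitch 0.007 rad, with the stub up.
- **First press:** it rose to about 37 N on the wrist and the tool drifted 1–2 mm sideways and tilted slightly. I unloaded, straightened and pressed again more lightly.

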